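# Sweep a moulding offcut through the spring flap of the offcut bin

## Robot

A 6-joint arm with a two-finger parallel gripper is mounted at the origin on the work surface. World frame = base frame: x ahead of the robot, y to its left, z up, the work surface at z = 0. Lengths are in m, angles in rad, forces in N, time in s.
With the tool pointing down it reaches from about 0.35 to 0.95 m from the base axis. Payload 17.4 kg.
Tool frame: the origin (TCP) lies at the very end of the fingers, on their centre line; the grasp point (between the pads) lies 19 mm behind it; z points along the fingers, y is the line along which they close (so a half turn about z gives the same grasp; the last joint's range is limited). The gripper opens to 93 mm and grips with 3 to 60 N. Pads are 15 mm wide; open, the fingers measure 128 mm over their backs; the gripper's body (75 mm by 188 mm) begins 65 mm behind the grasp point.
Start: joints at [1.081, 0.116, 1.442, -0, 1.584, -0.038], TCP at [0.295, 0.607, 0.219] pointing down, gripper open.
Joint ranges: [-2.83, 2.83], [-0.83, 2.19], [0.07, 2.5], [-1.14, 4.28], [0.01, 3], [-2.97, 2.97]. Speed limits (rad/s): [1.89, 1.89, 2.22, 3.14, 3.14, 3.14].

## Interface

Orientations are given as a unit quaternion [x, y, z, w].
In Python, from rig import arm gives the robot as it stands. The module is installed in compiled form; this text tells all that it offers.
- The arm moves only by the shell command python3 -m creep 'ROWS'. ROWS is a JSON object of lists of equal length, an entry for each row: "offset": the shift along the tool's x, y, z in cm, a list of three; "rotation": the turn, a rotation vector about the tool's x, y, z in degrees, a list of three; "gripper": the closure, from 0 (fully open) to 1 (shut). A call has 1 to 8 rows; each row is the pose to reach, as a shift and turn from the pose commanded when the call began, along the tool's axes at that moment; what a row does not reach only later rows make up. A row lasts 1/8 s, in which the tool goes at most 62.5 mm and 10.7 degrees, less where a joint would pass 70% of its speed; a pose out of reach is approached as far as the arm can. A call with a gripper value outside its range is refused whole. The fingers move at their own pace and stop on an object; the grip force is fixed at half the most. Time passes only in rows, so rows that repeat a pose let the fingers close. It gives the time, the measured TCP pose, the force, the opening and the grip force at its end, in the units of the state.
- arm.observe(): the state, without advancing time (a new reading comes with each control period).
- arm.read_camera(name): name is "scene" or "top"; returns the picture (420x560x3 uint8, red, green, blue); there is no depth.
- arm.calibration(name): a dict with "camera_matrix" (3x3 intrinsics, pixels), "dist_coeffs" ([k1, k2, p1, p2, k3] as OpenCV has them; the pictures are not rectified), "rvec" (rotation vector, rad) and "tvec" (3), from world to camera coordinates, as OpenCV has them. Camera axes: x right, y down, z forward; pixel columns grow to the right and rows downward; lengths in m; the calibration is good to about 2 mm. A picture is of the moment at which its call begins. calibration takes no time and is no camera call.
- arm.finish_job(): hands the job in; it is judged then, once.
Trained networks look in the newest picture that a camera, given by its name, has taken for a name from the list of things; names that differ only in an ending like _2 or _b are one class to them, and where a whole thing is asked for, a point or a joint stands for the part that bears it (a point fixed in the world has none). Each returns a list of dicts, best first, with "confidence" (0 to 1); they miss things now and then, are a little off and sometimes report something else, mostly with a low value. They report only what shows in the picture. A call takes as long as a camera call.
- arm.find_in(camera, query): "position" ([x, y, z] in m, in the coordinates of the camera as it stood for that picture, good to about 4 mm: the middle of the surface that is visible of it).
- arm.mark_of(camera, query): "position" ([x, y, z] in m, in the coordinates of the camera as it stood for that picture, good to about 4 mm: a listed point, or the origin of a listed thing).
The state is a dict: "time_s": time; "joint_pos": joint angles; "joint_velocities": joint speeds; "joint_efforts": joint torques, N m; "position": TCP position; "ee_rot": TCP orientation; "ft_force": force on the tool from outside, world axes, zero at the start; "torque": the same for the moment, N m; "grip_width": opening from 0.0 (shut) to 1.0 (fully open); "gripper_force": force on a finger pad.
Only numpy, scipy, OpenCV 4.12 (cv2) and the standard library are available. Lean on these libraries where they do the work, as an engineer would, in place of code of your own. Each camera call takes 0.05 s, during which the arm holds its last target. There are 200 camera calls.

## Task

Clear the pale moulding offcut off the carver's bench riser into the green offcut bin at its end: push the yellow spring flap open with one finger and, while that finger keeps it open, push the offcut along the bench and over the lip with the other finger. Slide the offcut, never grip or lift it, and do not force the flap with the wood itself. Then come away so that the flap springs fully shut, and leave everything else where it is.

Things in the scene. Friction and masses are not known exactly. Their poses are not given: they have to be found in the camera images.
- bench: Fixed: carver's bench riser of light brown wood with a dark green steel offcut bin butted to its end. Origin on the table below the riser's end; local +x points from the riser into the bin, y across, z up. The riser's flat top is 150 mm above the table, x = -339 to 0 mm, y = -130 to 130 mm. Nothing is above the riser and the flap.
- bin_floor (a point): Middle of the bin's inner floor: bench (127, 0, 4) mm. The bin spans bench x = 0 to 250, y = -90 to 90 mm, sheet 4 mm thick. Its front wall ends in the lip, level with the riser's top; its side cheeks slope up beside the flap from the lip to a flat hood (x = 138 to 250, top at z = 216 mm).
- lip (a point): Middle of the bin's lip, inner edge: bench (4, 0, 150) mm, axes as the bench. Past it the offcut drops into the bin.
- flap (a joint): Opening of the yellow spring flap, rad: 0 shut, stop at 1.35. Shut, it slopes down from its hinge to the lip, 26 degrees off level. Pushed in bench +x or down it swings down into the bin and springs back. A fingertip 10 mm above lip height meets the shut flap about 24 mm past the lip, opens it 0.3 rad at 70 mm, 0.5 rad at 90 mm; it feels 1 to 3 N.
- flap_edge (a point): Middle of the flap's lower edge. The flap is a yellow sheet 138 mm long, 160 mm wide, 4 mm thick with a black rubber lower edge.
- flap_hinge (a point): Middle of the flap's hinge line: bench (132, 0, 212) mm.
- offcut: Loose sawn end of a pale wooden moulding lying on the riser in front of the flap: 36 mm along its x, 60 mm along its y (the middle 40 mm are 28 mm high, the edges 16 mm), about 50 g. Both ends (-x and +x) are flat. Origin at the centre of its underside; its x points roughly into the bin at the start, up to 0.3 rad off.
- rosette: Bystander on the riser: dark carved tile 75 x 75 x 16 mm with a rosette on top. Origin under its centre.
- pencil: Bystander on the riser: red pencil, 168 mm long, 9 mm thick, lying across the far end of the riser. Origin under its middle.
- mallet: Bystander on the table: dark round carver's mallet standing on its head, 90 mm across, 225 mm high. Origin under its centre.
- glue: Bystander on the table: white glue bottle, 60 mm across, 160 mm high. Origin under its centre.
- wax_tin: Bystander on the table: steel tin with brass cap, 80 mm across, 50 mm high. Origin under its centre.
- gouge_a: Bystander on the table: gouge with a light wooden handle, 243 mm long, 24 mm thick, lying. Origin under its ferrule.

How it is judged:
By the outcome, as a careful person would: the job done as asked, in the order asked, and still so for the second after the job is handed in, with the robot touching nothing.
It also fails if it takes over 38 s, if anything falls off the work surface, if the arm or the gripper's body presses on something with over 40 N, if the wrist force passes 120 N, or if a joint passes its speed limit or range.

## Working session

There is one attempt and no reset: what is moved stays moved. The work goes in short steps, Python scripts to look and compute and a shell command to move; the robot and the scene stay as the last step left them, time stands still between calls to the robot, and variables do not carry over. Pictures are saved under pics/ and viewed, at most 10 in all, crops included, and the job is handed in when it is done.

```bash
mkdir -p pics; cat > h.py <<'E'
import numpy as np, cv2
from rig import arm
from scipy.spatial.transform import Rotation as R
def w(cam,p):
    c=arm.calibration(cam); M=cv2.Rodrigues(np.array(c["rvec"],float))[0]
    return M.T@(np.array(p)-np.array(c["tvec"]).ravel())
def look(name,fn):
    im=arm.read_camera(name); cv2.imwrite("pics/"+fn,im[:,:,::-1])
def pix(cam,P):
    c=arm.calibration(cam); return cv2.projectPoints(np.array(P,float).reshape(-1,3),np.array(c["rvec"],float),np.array(c["tvec"],float),np.array(c["camera_matrix"]),np.array(c["dist_coeffs"]))[0].reshape(-1,2)
def ray(cam,uv,z):
    c=arm.calibration(cam);M=cv2.Rodrigues(np.array(c["rvec"],float))[0];t=np.array(c["tvec"]).ravel()
    n=cv2.undistortPoints(np.array(uv,float).reshape(-1,1,2),np.array(c["camera_matrix"]),np.array(c["dist_coeffs"])).reshape(-1,2)
    o=-M.T@t; out=[]
    for q in n:
        d=M.T@np.array([q[0],q[1],1]); out.append(o+d*(z-o[2])/d[2])
    return np.array(out)
E
python3 - <<'E'
from h import *
s=arm.observe(); print(s["time_s"],s["position"],s["ee_rot"],s["ft_force"])
for c in("scene","top"):
    look(c,c+"0.png")
    for q in("bench","lip","flap_hinge","flap_edge","bin_floor","offcut","rosette","pencil","mallet","glue"):
        for d in arm.mark_of(c,q)[:2]: print(c,q,round(d["confidence"],2),w(c,d["position"]).round(4))
print(arm.observe()["time_s"])
E
```

```text
0.0 [0.29458253 0.60710048 0.21789871] [ 2.23961986e-01  9.74597709e-01 -5.53494666e-04 -1.67115957e-04] [-0.19806554 -1.08481623 -0.16961367]
scene bench 0.86 [ 0.5634  0.0499 -0.0011]
scene lip 0.86 [0.5568 0.0467 0.1518]
scene flap_hinge 0.77 [ 0.5378 -0.0801  0.2068]
scene flap_edge 0.59 [0.5579 0.0413 0.1496]
scene flap_edge 0.31 [0.4362 0.4841 0.0024]
scene bin_floor 0.88 [ 0.5366 -0.0759  0.0033]
scene offcut 0.75 [0.587  0.1755 0.1505]
scene offcut 0.58 [0.5574 0.0499 0.1487]
scene rosette 0.85 [0.6792 0.3214 0.1494]
scene pencil 0.84 [0.5343 0.3401 0.1478]
scene pencil 0.58 [ 0.5598  0.0489 -0.0016]
scene mallet 0.7 [ 0.6198 -0.4224 -0.0019]
scene glue 0.97 [ 0.5024 -0.422   0.0038]
top bench 0.63 [ 0.5604  0.0554 -0.003 ]
top lip 0.91 [0.5546 0.0517 0.1525]
top lip 0.35 [ 0.535  -0.0786  0.2093]
top flap_hinge 0.67 [ 0.5355 -0.0775  0.2135]
top flap_edge 0.93 [0.5554 0.0455 0.148 ]
top bin_floor 0.34 [0.6805 0.3232 0.1549]
top offcut 0.81 [0.5822 0.177  0.149 ]
top rosette 0.68 [0.6784 0.3222 0.1553]
top rosette 0.16 [0.5577 0.0461 0.1481]
top pencil 0.46 [0.5351 0.3414 0.1483]
top mallet 0.55 [ 0.6182 -0.4186 -0.0036]
top mallet 0.25 [ 4.303e-01  4.898e-01 -4.000e-04]
top glue 0.87 [ 0.501  -0.4228  0.0006]
1.1
```

View pics/scene0.png

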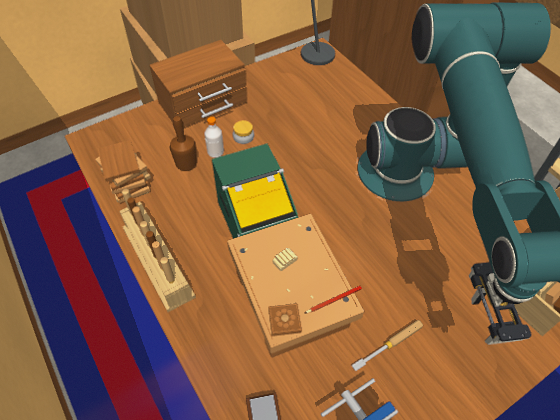

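View pics/top0.png

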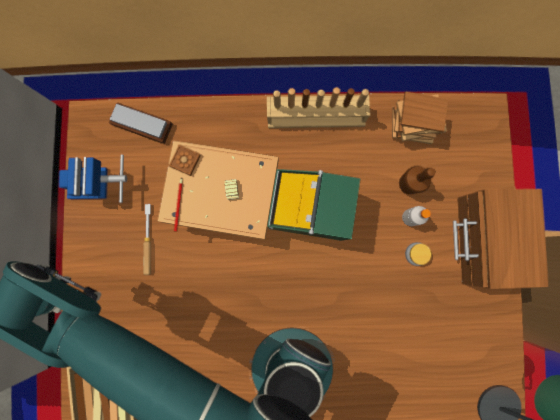

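The scene view shows the offcut at about (286,259), the yellow flap at (262,200), the rosette at (285,318) and the pencil at (333,300). In the top view the offcut is at (232,190) and the flap at (297,200). Next I'll measure the offcut's yaw and the bench axis.

```bash
python3 - <<'E'
from h import *
a=cv2.imread("pics/top0.png")[170:210,205:260]; b=cv2.imread("pics/scene0.png")[238:278,258:313]
a=cv2.resize(a,None,fx=7,fy=7,interpolation=cv2.INTER_CUBIC);b=cv2.resize(b,None,fx=7,fy=7,interpolation=cv2.INTER_CUBIC)
cv2.imwrite("pics/crop.png",np.vstack([a,b]))
t=cv2.imread("pics/top0.png")[130:250,150:370]; cv2.imwrite("pics/topbig.png",cv2.resize(t,None,fx=3.5,fy=3.5,interpolation=cv2.INTER_CUBIC))
print(R.from_quat(arm.observe()["ee_rot"]).as_matrix().round(3))
E
```

```text
[[-0.9    0.437 -0.   ]
 [ 0.437  0.9   -0.   ]
 [ 0.    -0.    -1.   ]]
```

View pics/crop.png

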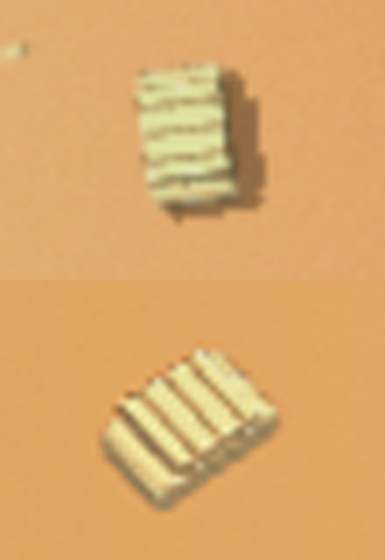

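View pics/topbig.png

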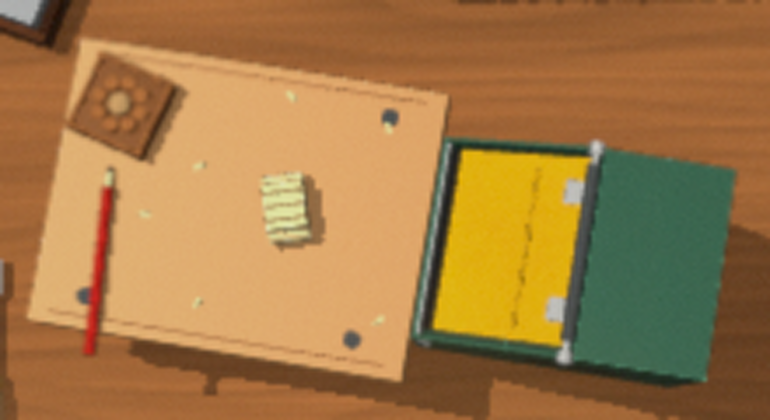

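The crops show the offcut's rear edge running from (138,75) to (158,205) and its front edge from (218,65) to (237,190) in the 7x top view. The riser's corners are at (82,40), (447,96), (403,381) and (28,318) in the 3.5x top view.

```bash
python3 - <<'E'
from h import *
c=ray("top",np.array([[82,40],[447,96],[403,381],[28,318]])/3.5+[150,130],.15)
print("corners",c.round(4)); 
d=(c[1]-c[0])+(c[2]-c[3]); d/=np.linalg.norm(d); o=(c[1]+c[2])/2
e=c[1]-c[2]
print("dir",d.round(4),"normal-from-end-edge",np.array([-e[1],e[0]])[:2].round(3),"origin",o.round(4))
q=ray("top",np.array([[138,75],[158,205],[218,65],[237,190]])/7+[205,170],.166); print(q.round(4),"c",q.mean(0))
s=(q[2]-q[0]+q[3]-q[1]); l=(q[1]-q[0]+q[3]-q[2])
deg=lambda v:np.degrees(np.arctan2(v[1],v[0])).round(1)
print("bench",deg(d),"offcut x",deg(s),"offcut y+90",deg(l),"toolY",deg((.437,.9)))
# network-based bench: lip, hinge averages
L=np.array([.5557,.0492]);H=np.array([.5367,-.0788]);print("net",deg(H-L))
E
```

```text
corners [[0.7397 0.3612 0.15  ]
 [0.6815 0.033  0.15  ]
 [0.4292 0.0751 0.15  ]
 [0.4894 0.4063 0.15  ]]
dir [-0.1766 -0.9843  0.    ] normal-from-end-edge [0.042 0.252] origin [0.5554 0.0541 0.15  ]
[[0.6082 0.1961 0.166 ]
 [0.5508 0.1875 0.166 ]
 [0.612  0.161  0.166 ]
 [0.5568 0.153  0.166 ]] c [0.58193504 0.17440287 0.166     ]
bench -100.2 offcut x -82.0 offcut y+90 -171.5 toolY 64.1
net -98.4
```

The bench +x axis points along -99.6°, with its origin near (0.557, 0.053). The offcut is centred at (0.583, 0.176) and its x axis is near -82°. I'll straddle it with tool y aligned to the offcut, then push while turning to the bench direction.

```bash
python3 -m creep '{"offset":[[-3,-2,0],[-8,-5,0],[-13,-8,0],[-18,-11,0],[-23,-14,0],[-28,-17,0],[-33,-20,0],[-38,-22.5,0]],"rotation":[[0,0,-3],[0,0,-8],[0,0,-13],[0,0,-18],[0,0,-23],[0,0,-28],[0,0,-32],[0,0,-34]],"gripper":[0,0,0,0,0,0,0,0]}'
python3 - <<'E'
from h import *
s=arm.observe();p=np.array(s["position"]);M=R.from_quat(s["ee_rot"]).as_matrix()
print(s["time_s"],p,M.round(3),s["joint_pos"]);print((M.T@(np.array([.5836,.1715,.218])-p))*100)
E
```

```text
time_s: 2.1
position: [0.5391, 0.2371, 0.219]
ee_rot: [-0.072, 0.997, 0.0, 0.0]
ft_force: [0.6, 1.2, 0.1]
grip_width: 0.997
gripper_force: 0.0
2.1 [0.5391453  0.23713578 0.21902345] [[-0.99  -0.143  0.001]
 [-0.143  0.99   0.   ]
 [-0.001  0.    -1.   ]] [ 3.71053218e-01 -7.16715717e-02  1.63173760e+00  1.71020308e-05
  1.58079718e+00 -1.34288331e+00]
[-3.4636251  -7.13062568  0.10349929]
```

```bash
python3 -m creep '{"offset":[[-1.5,-3,0],[-3,-6,0],[-3.5,-7.1,0],[-3.5,-7.1,0]],"rotation":[[0,0,0],[0,0,0],[0,0,0],[0,0,0]],"gripper":[0,0,0,0]}'
python3 - <<'E'
from h import *
look("scene","s1.png");look("top","t1.png")
a=cv2.resize(cv2.imread("pics/s1.png")[200:310,210:350],None,fx=4,fy=4,interpolation=cv2.INTER_CUBIC)
b=cv2.resize(cv2.imread("pics/t1.png")[150:230,190:260],None,fx=5.5,fy=5.5,interpolation=cv2.INTER_CUBIC)
cv2.imwrite("pics/c1.png",a);print(arm.observe()["position"])
for c in("scene","top"):
    for d in arm.mark_of(c,"offcut")[:2]: print(c,d["confidence"],w(c,d["position"]))
E
```

```text
time_s: 2.6
position: [0.583, 0.1735, 0.2186]
ee_rot: [-0.07, 0.998, 0.0, -0.0]
ft_force: [-0.0, -0.4, -0.6]
grip_width: 0.995
gripper_force: 0.0
[0.58258861 0.1743635  0.21870416]
scene 0.67 [0.58641846 0.17365886 0.15037436]
top 0.64 [ 0.50179518 -0.41917775 -0.00130228]
top 0.56 [0.58103911 0.17488213 0.14912799]
```

View pics/c1.png

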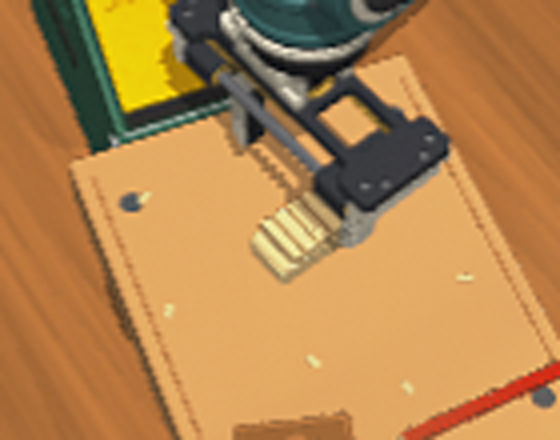

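The scene view shows the fingers straddling the offcut: it sits at crop (293,240), with the rear finger near (355,230) and the front finger near (245,130). I'll descend now and work out the push path.

```bash
python3 -m creep '{"offset":[[0,0,1.5],[0,0,3],[0,0,4.5],[0,0,5.6],[0,0,6.1],[0,0,6.1]],"rotation":[[0,0,0],[0,0,0],[0,0,0],[0,0,0],[0,0,0],[0,0,0]],"gripper":[0,0,0,0,0,0]}'
python3 - <<'E'
from h import *
s=arm.observe();p=np.array(s["position"]);M=R.from_quat(s["ee_rot"]).as_matrix()
u=np.array([-.167,-.986]);v=np.array([.986,-.167]);o=np.array([.5575,.0535])
f=-M[:2,1];print(p,np.degrees(np.arctan2(*f[::-1])))
B=lambda q:((q-o)@u*1000,(q-o)@v*1000)
# simulate: state at each row of 1cm; print per-call rows
psi=0.;C=np.array([0,4.65]);h=lambda a:np.array([np.sin(a),-np.cos(a)])
T=[(C+4.65*h(0),0.)];s_=0;ds=.1
while s_<18.2:
    if 3.5<=s_<12.5: psi+=np.radians(17.6)/90
    C=C+ds*h(psi);s_+=ds;T.append((C+4.65*h(psi),psi))
T=T[::10]
for k in range(0,len(T),8):
    t0,a0=T[k];c,sn=np.cos(a0),np.sin(a0);A=np.array([[c,-sn],[sn,c]])
    print("call from s=",k)
    for t,a in T[k+1:k+9]:
        r=A.T@(t-t0); wp=p[:2]+M[:2,:2]@t; wh=M[:2,:2]@h(a)
        print(r.round(2),np.degrees(a-a0).round(1),"front",np.round(B(wp+wh*.0) if 0 else B(p[:2]+M[:2,:2]@t/100+wh*.064)),"rear",np.round(B(p[:2]+M[:2,:2]@t/100-wh*.0465)))
E
```

```text
time_s: 3.55
position: [0.583, 0.1736, 0.1575]
ee_rot: [-0.071, 0.997, -0.0, -0.0]
ft_force: [-0.5, 0.3, 1.1]
grip_width: 1.004
gripper_force: 0.0
[0.58299468 0.17358162 0.15747784] -81.88656850084682
call from s= 0
[ 0. -1.] 0.0 front [-52.  28.] rear [-157.   -6.]
[ 0. -2.] 0.0 front [-43.  31.] rear [-148.   -3.]
[ 0. -3.] 0.0 front [-33.  34.] rear [-138.    0.]
[ 0.08 -4.  ] 1.0 front [-23.  35.] rear [-129.    3.]
[ 0.28 -4.99] 2.9 front [-12.  34.] rear [-119.    6.]
[ 0.51 -5.98] 4.9 front [-2. 33.] rear [-109.    8.]
[ 0.77 -6.96] 6.8 front [ 9. 31.] rear [-100.   10.]
[ 1.06 -7.93] 8.8 front [19. 29.] rear [-90.  12.]
call from s= 8
[ 0.18 -1.  ] 2.0 front [30. 27.] rear [-80.  13.]
[ 0.39 -1.99] 3.9 front [40. 24.] rear [-70.  14.]
[ 0.63 -2.97] 5.9 front [50. 21.] rear [-60.  15.]
[ 0.91 -3.94] 7.8 front [60. 17.] rear [-50.  15.]
[ 1.16 -4.92] 9.0 front [70. 15.] rear [-40.  15.]
[ 1.31 -5.91] 9.0 front [80. 15.] rear [-30.  15.]
[ 1.47 -6.89] 9.0 front [90. 15.] rear [-20.  15.]
[ 1.63 -7.88] 9.0 front [100.  15.] rear [-10.  15.]
call from s= 16
[ 0. -1.] 0.0 front [110.  15.] rear [-0. 15.]
[ 0. -2.] 0.0 front [120.  15.] rear [10. 15.]
```

```bash
python3 -m creep '{"offset":[[0,-1,0],[0,-2,0],[0,-3,0],[0.1,-4,0],[0.3,-5,0],[0.5,-6,0],[0.8,-7,0],[1.1,-7.9,0]],"rotation":[[0,0,0],[0,0,0],[0,0,0],[0,0,1],[0,0,3],[0,0,5],[0,0,7],[0,0,9]],"gripper":[0,0,0,0,0,0,0,0]}'
python3 - <<'E'
from h import *
look("scene","s2.png")
cv2.imwrite("pics/c2.png",cv2.resize(cv2.imread("pics/s2.png")[160:300,200:360],None,fx=4,fy=4,interpolation=cv2.INTER_CUBIC))
s=arm.observe();f=-R.from_quat(s["ee_rot"]).as_matrix()[:2,1];print(s["position"],np.degrees(np.arctan2(*f[::-1])))
for d in arm.mark_of("scene","offcut")[:2]: print(d["confidence"],w("scene",d["position"]))
E
```

```text
time_s: 4.55
position: [0.5831, 0.0932, 0.1577]
ee_rot: [0.009, 1.0, 0.0, 0.0]
ft_force: [-0.1, -0.1, 0.6]
grip_width: 0.998
gripper_force: 0.2
[0.58301461 0.09238671 0.15764988] -91.14510658128339
0.7 [0.58473575 0.12045408 0.14815399]
0.5 [0.56005179 0.04836467 0.15168804]
```

View pics/c2.png

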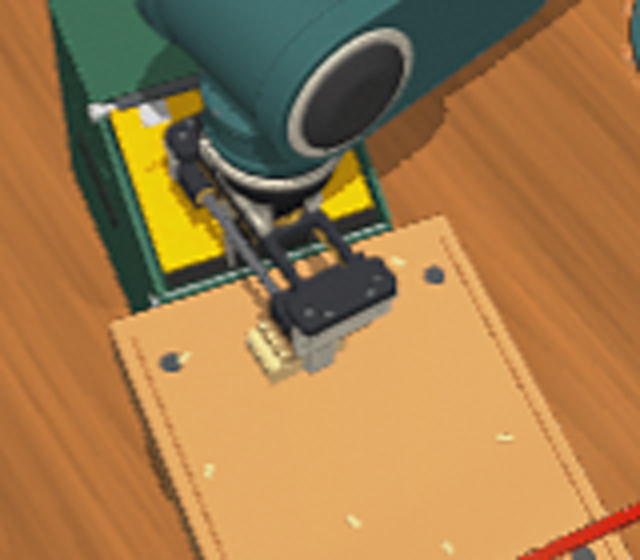

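The offcut, at crop (270,350), sits squarely ahead of the rear finger and matches the prediction of (0.584, 0.121). The front finger is just past the lip. I'll carry on.

```bash
python3 -m creep '{"offset":[[0.2,-1,0],[0.4,-2,0],[0.6,-3,0],[0.9,-3.9,0],[1.1,-4.9,0],[1.1,-4.9,0]],"rotation":[[0,0,2],[0,0,4],[0,0,6],[0,0,8],[0,0,9],[0,0,9]],"gripper":[0,0,0,0,0,0]}'
python3 - <<'E'
from h import *
s=arm.observe();f=-R.from_quat(s["ee_rot"]).as_matrix()[:2,1];p=np.array(s["position"]);print(p,s["ft_force"],np.degrees(np.arctan2(*f[::-1])))
u=np.array([-.167,-.986]);v=np.array([.986,-.167]);o=np.array([.5575,.0535]);r=p[:2]-.0465*f-o;print("rear",r@u,r@v)
for c in("scene","top"):
  look(c,c[0]+"3.png")
  for q in("offcut","flap_edge"):
    for d in arm.mark_of(c,q)[:2]: P=w(c,d["position"]);x=P[:2]-o;print(c,q,d["confidence"],(x@u).round(4),(x@v).round(4),P[2].round(4))
cv2.imwrite("pics/c3.png",cv2.resize(cv2.imread("pics/s3.png")[150:280,200:350],None,fx=4,fy=4,interpolation=cv2.INTER_CUBIC))
E
```

```text
time_s: 5.4
position: [0.5714, 0.0443, 0.1578]
ee_rot: [0.087, 0.996, -0.0, 0.0]
ft_force: [0.7, -0.0, 1.9]
grip_width: 0.998
gripper_force: 0.7
[0.5713962  0.0442529  0.15779315] [ 0.66700999 -0.048852    1.86540829] -99.94397962345695
rear -0.03970422708799915 0.01551452403578066
scene offcut 0.66 -0.0223 0.019 0.1464
scene flap_edge 0.61 0.0284 0.0013 0.1256
top offcut 0.54 -0.0199 0.0164 0.1522
```

View pics/c3.png

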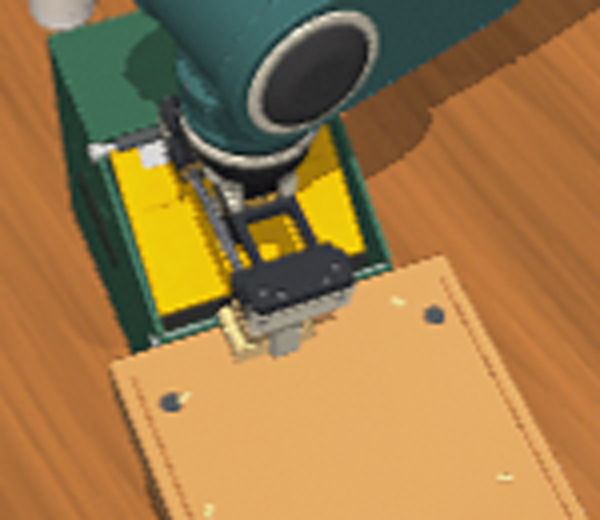

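The flap is held open (edge at x≈28, z≈126 mm). The offcut is at the lip, square to the rear finger. Now I'll push it over.

```bash
python3 -m creep '{"offset":[[0,-0.9,0],[0,-1.8,0],[0,-2.6,0],[0,-3.4,0],[0,-4.1,0],[0,-4.6,0],[0,-4.6,0],[0,-4.6,0]],"rotation":[[0,0,0],[0,0,0],[0,0,0],[0,0,0],[0,0,0],[0,0,0],[0,0,0],[0,0,0]],"gripper":[0,0,0,0,0,0,0,0]}'
python3 - <<'E'
from h import *
s=arm.observe();f=-R.from_quat(s["ee_rot"]).as_matrix()[:2,1];p=np.array(s["position"])
u=np.array([-.167,-.986]);v=np.array([.986,-.167]);o=np.array([.5575,.0535]);r=p[:2]-.0465*f-o;print("rear",r@u,r@v,s["ft_force"])
for c in("scene","top"):
  look(c,c[0]+"4.png")
  for q in("offcut","flap_edge"):
    for d in arm.mark_of(c,q)[:2]: P=w(c,d["position"]);x=P[:2]-o;print(c,q,d["confidence"],(x@u).round(4),(x@v).round(4),P[2].round(4))
a=cv2.imread("pics/s4.png")[150:280,200:350];b=cv2.imread("pics/t4.png")[150:250,230:340]
cv2.imwrite("pics/c4.png",np.hstack([cv2.resize(a,(450,390),interpolation=cv2.INTER_CUBIC),cv2.resize(b,(350,390))]))
E
```

```text
time_s: 6.7
position: [0.5635, -0.0003, 0.1576]
ee_rot: [0.086, 0.996, 0.0, -0.0]
ft_force: [1.0, 5.3, 0.5]
grip_width: 0.997
gripper_force: 2.4
rear 0.005583456780040067 0.015155073167664271 [0.95842757 5.33724593 0.54658386]
scene flap_edge 0.98 0.0926 0.0044 0.0794
top offcut 0.62 0.0617 0.0164 0.0329
top flap_edge 0.79 0.0877 0.0005 0.0791
```

View pics/c4.png

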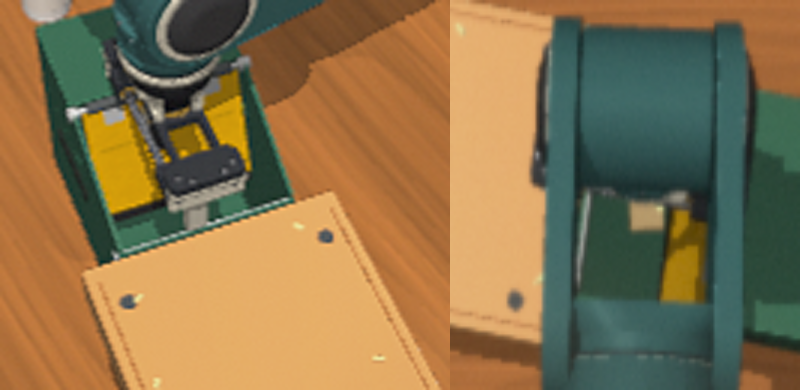

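The riser is clear. The top view shows the offcut at (645,215) in the right-hand panel, down on the bin floor beyond the lip. Next I'll draw back so the flap closes, then lift.

```bash
python3 -m creep '{"offset":[[0,1.2,0],[0,3,0],[0,5,0],[0,7,0],[0,9,0],[0,11,0],[0,12.5,0],[0,13,0]],"rotation":[[0,0,0],[0,0,0],[0,0,0],[0,0,0],[0,0,0],[0,0,0],[0,0,0],[0,0,0]],"gripper":[0,0,0,0,0,0,0,0]}'
python3 -m creep '{"offset":[[0,0,-1.5],[0,0,-4],[0,0,-7],[0,1,-10],[0,5,-10],[0,9,-10],[0,12,-10],[0,12,-10]],"rotation":[[0,0,0],[0,0,0],[0,0,0],[0,0,0],[0,0,0],[0,0,0],[0,0,0],[0,0,0]],"gripper":[0,0,0,0,0,0,0,0]}'
python3 - <<'E'
from h import *
u=np.array([-.167,-.986]);v=np.array([.986,-.167]);o=np.array([.5575,.0535])
for c in("scene","top"):
  look(c,c[0]+"5.png")
  for q in("offcut","flap_edge","rosette","pencil"):
    for d in arm.mark_of(c,q)[:2]: P=w(c,d["position"]);x=P[:2]-o;print(c,q,round(d["confidence"],2),(x@u).round(4),(x@v).round(4),P.round(4))
a=cv2.imread("pics/s5.png")[130:350,180:390];b=cv2.imread("pics/t5.png")[130:250,150:370]
cv2.imwrite("pics/c5.png",np.hstack([cv2.resize(a,(400,420),interpolation=cv2.INTER_CUBIC),cv2.resize(b,(400,420))]))
E
```

```text
time_s: 8.0
position: [0.586, 0.1287, 0.1575]
ee_rot: [0.086, 0.996, -0.0, -0.0]
ft_force: [-0.5, -0.3, -0.6]
grip_width: 1.001
gripper_force: 0.0
time_s: 9.0
position: [0.6066, 0.2469, 0.2583]
ee_rot: [0.086, 0.996, 0.0, 0.0]
ft_force: [0.3, -0.5, 0.7]
grip_width: 1.001
gripper_force: 0.0
scene flap_edge 0.58 0.0133 0.0039 [0.5592 0.0397 0.1499]
scene rosette 0.89 -0.2854 0.0771 [0.6812 0.322  0.154 ]
scene pencil 0.82 -0.2804 -0.0673 [0.538  0.3412 0.1503]
top offcut 0.64 0.4777 0.0261 [ 5.035e-01 -4.218e-01 -2.000e-04]
top flap_edge 0.6 0.0117 -0.0002 [0.5554 0.042  0.1492]
top pencil 0.59 -0.2833 -0.0696 [0.5362 0.3444 0.1487]
top pencil 0.16 0.135 0.0001 [ 0.535  -0.0796  0.2098]
```

View pics/c5.png

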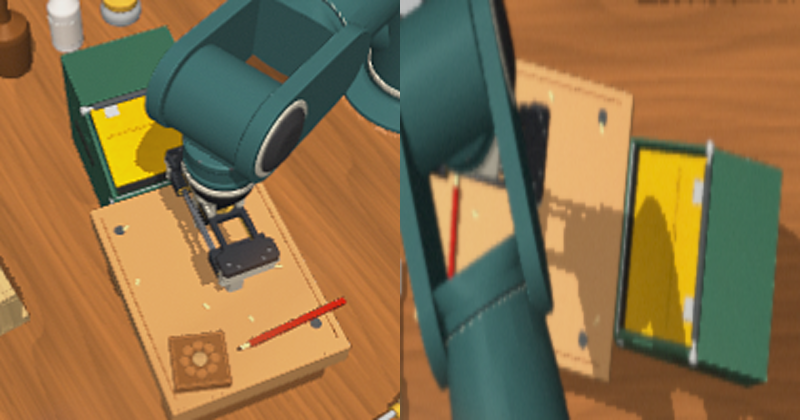

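The flap is fully shut: its edge is at z≈0.150, where it started. The riser is clear of the offcut, the rosette and pencil haven't moved, and the arm is clear of everything.

```bash
python3 -c "
from rig import arm
print(arm.finish_job())"
```

```text
the job is handed in; nothing more can be done
None
```

The offcut was slid over the lip into the bin while the front finger held the flap open; the flap then sprang shut, the rosette and pencil read where they were, and the job was handed in at about 9.5 s.

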